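# Sweep the loose ferrite rings into the parts fence

## Task

Sweep the three loose dark ferrite rings across the bench with the fingertips into the blue three-sided parts fence through its open side, so that each lies flat on the bench wholly inside the fence. Slide them steadily: do not pinch or lift them, press hard on them or flick them. Leave the relay, heatsink, clamp-on ferrite, coaxial adapter and brass spacer where they are.

Things in the scene. Friction and masses are not known exactly. Their poses are not given: they have to be found in the camera images.
- fence: Blue sheet-metal fence fixed to the bench: three walls 25 mm high, 4 mm thick, round a pocket 160 mm wide (x) and 110 mm deep (y); no floor, parts slide on the bench. Outside run screw flanges, 2 mm high, up to 16 mm wide. Origin: on the bench, middle of the mouth line between the free ends of the side walls; +y points out of the mouth. Inner faces: sides x = +-80 mm, back y = -110 mm.
- ring_large: Loose dark-grey ferrite ring (a toroid) lying flat on the bench; outside diameter 34 mm, 13 mm high, hole about 19 mm, 35 to 70 g. Origin: centre of its underside; z up.
- ring_medium: Loose dark-grey ferrite ring (a toroid) lying flat on the bench; outside diameter 30 mm, 12 mm high, hole about 17 mm, 35 to 70 g. Origin: centre of its underside; z up.
- ring_small: Loose dark-grey ferrite ring (a toroid) lying flat on the bench; outside diameter 26 mm, 12 mm high, hole about 14 mm, 35 to 70 g. Origin: centre of its underside; z up.
- relay: Plug-in relay, beige case with a black foot, 22 x 28 x 37 mm high. Stands loose on the bench, to be left alone. Origin: centre of its underside.
- ferrite_clamp: Clamp-on ferrite in a dark-grey rectangular case, 24 x 37 x 23 mm high (no ring). Stands loose on the bench, to be left alone. Origin: centre of its underside.
- heatsink: Finned grey heatsink, 45 x 62 x 27 mm high. Stands loose on the bench, to be left alone. Origin: centre of its underside.
- attenuator: Coaxial adapter with a black square body and a bright connector end, 15 x 44 x 15 mm high, lying along its y. Stands loose on the bench, to be left alone. Origin: centre of its underside.
- brass_spacer: Brass hexagonal spacer standing upright, 14 x 16 x 34 mm high. Stands loose on the bench, to be left alone. Origin: centre of its underside.

How it is judged:
At the end, for the whole second after the job is handed in: All three rings lie flat on the bench (underside within 4 mm of it, tilt under 0.15 rad), at rest, wholly inside the fence: between its walls, with no part of any ring outside the mouth line that joins the free ends of the side walls (y of ring_large in the frame of fence between -0.11 and -0.017 m and x of ring_large in the frame of fence between -0.08 and 0.08 m and height (world z) of each of ring_large, ring_medium, ring_small below 0.004 m and angle between each of ring_large, ring_medium, ring_small's own z axis and vertical below 0.15 rad and linear speed of each of ring_large, ring_medium, ring_small below 0.01 m/s and y of ring_medium in the frame of fence between -0.11 and -0.015 m and x of ring_medium in the frame of fence between -0.08 and 0.08 m and y of ring_small in the frame of fence between -0.11 and -0.013 m and x of ring_small in the frame of fence between -0.08 and 0.08 m); the robot touches nothing.
It fails at once if a ring is lifted or tipped off the bench (underside 12 mm up or tilt over 0.6 rad) (height (world z) of any of ring_large, ring_medium, ring_small above 0.012 m or angle between any of ring_large, ring_medium, ring_small's own z axis and vertical above 0.6 rad).
It fails at once if a ring is flicked (faster than 0.6 m/s) (linear speed of any of ring_large, ring_medium, ring_small above 0.6 m/s).
It fails at once if a ring is pinched or pressed hard by the fingers (more than 15 N) (contact force between the fingers and ring_large above 15 N or contact force between the fingers and ring_medium above 15 N or contact force between the fingers and ring_small above 15 N).
It fails at once if the relay, heatsink, clamp-on ferrite, coaxial adapter or brass spacer is moved more than 15 mm (distance of any of relay, ferrite_clamp, heatsink, attenuator, brass_spacer from where it was at the start of the episode above 0.015 m).
It also fails if it takes over 67 s, if anything falls off the work surface, if the arm or the gripper's body presses on something with over 40 N, if the wrist force passes 120 N, or if a joint passes its speed limit or range.

## Robot

A 6-joint arm with a two-finger parallel gripper is mounted at the origin on a cart in front of the work surface, level with it; the furniture and walls round the work are solid. World frame = base frame: x ahead of the robot, y to its left, z up, the work surface at z = 0. Lengths are in m, angles in rad, forces in N, time in s.
With the tool pointing down it reaches from about 0.325 to 0.9 m from the base axis. Payload 3.5 kg.
Tool frame: the origin (TCP) lies on the mounting face of the last link; the fingertips stand 173 mm ahead of it and the grasp point (between the pads) lies 155 mm ahead of it; z points along the fingers, y is the line along which they close (so a half turn about z gives the same grasp; the last joint's range is limited). The gripper opens to 85 mm and grips with 20 to 120 N. Pads are 22 mm wide; open, the fingers measure 114 mm over their backs; the gripper's body (76 mm by 85 mm) begins 54 mm behind the grasp point. The pads swing forward as they close: fully open they stand 13 mm farther back than shut.
Start: joints at [-1.246, 0.276, -0.026, 1.268, 0, 1.467], TCP at [0.259, -0.569, 0.405] pointing down, gripper open.
Joint ranges: [-3.12, 3.12], [-0.85, 1.88], [-1.08, 1.24], [-1.95, 2.15], [-1.57, 1.53], [-3.14, 3.14]. Speed limits (rad/s): [2.57, 2.57, 3.14, 3.14, 3.14, 3.14].

## Interface

Orientations are given as a rotation vector (axis times angle).
In Python, from station import * gives the robot as it stands. The module is installed in compiled form; this text tells all that it offers.
- The arm moves only by the shell command python3 -m jog 'ROWS' [OPENING]. ROWS is a JSON object of lists of equal length, an entry for each row: "delta_pos": the shift along the tool's x, y, z in mm, a list of three; "roll": the turn about the tool's z in rad. In form: {"delta_pos": [[x, y, z], ...], "roll": [roll, ...]}. A call has 1 to 8 rows; each row is the pose to reach, as a shift and turn from the pose commanded when the call began, along the tool's axes at that moment; what a row does not reach only later rows make up. A row lasts 1/8 s, in which the tool goes at most 62.5 mm and 10.7 degrees, less where a joint would pass 70% of its speed; a pose out of reach is approached as far as the arm can. A call with a gripper value outside its range is refused whole. OPENING is the opening in per cent of the stroke, from 0 (shut) to 100 (fully open), set as the call begins (- or left out, the last holds). The fingers move at their own pace and stop on an object; the grip force is fixed at half the most. Time passes only in rows, so rows that repeat a pose let the fingers close. It gives the time, the measured TCP pose, the force, the opening and the grip force at its end, in the units of the state.
- state(): the state, without advancing time (a new reading comes with each control period).
- read_camera(name): name is "scene" or "top"; returns the picture (480x640x3 uint8, red, green, blue); there is no depth.
- camera_info(name): a dict with "mtx" (3x3 intrinsics, pixels), "k1" (the pictures are not rectified: a ray, as slopes to the right and down, at radius r is drawn at 1 + k1 r^2 times it, then the intrinsics apply), "R" (3x3) and "t" (3): a world point X has camera coordinates R X + t. Camera axes: x right, y down, z forward; pixel columns grow to the right and rows downward; lengths in m; the calibration is good to about 2 mm. A picture is of the moment at which its call begins. camera_info takes no time and is no camera call.
- sign_off(): hands the job in; it is judged then, once.
The state is a dict: "time_s": time; "joints": joint angles; "qd": joint speeds; "joint_efforts": joint torques, N m; "tool_pos": TCP position; "ee_rot": TCP orientation; "ft_force": force on the tool from outside, world axes, zero at the start; "moment": the same for the moment, N m; "width": finger opening in m; "grasp_force": force on a finger pad.
Only numpy, scipy, OpenCV 4.12 (cv2) and the standard library are available. Lean on these libraries where they do the work, as an engineer would, in place of code of your own. Each camera call takes 0.05 s, during which the arm holds its last target. There are 200 camera calls.

## Working session

There is one attempt and no reset: what is moved stays moved. The work goes in short steps, Python scripts to look and compute and a shell command to move; the robot and the scene stay as the last step left them, time stands still between calls to the robot, and variables do not carry over. Pictures are saved under pics/ and viewed, at most 10 in all, crops included, and the job is handed in when it is done.

```bash
mkdir -p pics; cat > h.py <<'E'
from station import *
import numpy as np, cv2
def snap(n,f):
    im=read_camera(n); cv2.imwrite(f,im[:,:,::-1]); return im
def ray(n,u,v):
    c=camera_info(n); K=np.array(c["mtx"])
    d=np.array(cv2.undistortPoints(np.array([[[u,v]]],float),K,np.array([c["k1"],0,0,0,0.]))).ravel()
    R=np.array(c["R"]);t=np.array(c["t"])
    return -R.T@t, R.T@np.array([d[0],d[1],1])
def w(n,u,v,z=0):
    o,d=ray(n,u,v); return o+d*(z-o[2])/d[2]
E
python3 - <<'E'
from h import *
snap("top","pics/t0.png");snap("scene","pics/s0.png")
for n in("top","scene"):
    o,d=ray(n,320,240);print(n,o,d,camera_info(n)["k1"],camera_info(n)["mtx"])
s=state();print(s)
E
```

```text
top [0.35202786 0.06359737 0.92597885] [ 0.22198186 -0.02973668 -0.97460149] -0.15836726160009212 [[526.89376586   0.         319.42271207]
 [  0.         526.89376586 241.40191414]
 [  0.           0.           1.        ]]
scene [-0.05833467  0.58572615  0.60145087] [ 0.61742297 -0.55419876 -0.55831428] 0.009950110168020212 [[590.54661785   0.         320.13212479]
 [  0.         590.54661785 235.34343085]
 [  0.           0.           1.        ]]
{'time_s': 0.1, 'joints': array([-1.24643123e+00,  2.77060462e-01, -2.77605815e-02,  1.26800165e+00,
       -1.46236683e-05,  1.46736871e+00]), 'qd': array([-0.00017409, -0.00240562,  0.00406807,  0.00092911,  0.0002563 ,
       -0.00110755]), 'joint_efforts': array([ 1.66830978e-04, -4.46708572e+01,  2.96128339e+01,  8.45365052e-03,
       -1.66516957e-04, -3.93453973e-06]), 'tool_pos': array([ 0.25914637, -0.56834152,  0.40366104]), 'ee_rot': array([-3.06803314e+00, -6.66435783e-01,  3.73499992e-04]), 'ft_force': array([-0.15471917,  0.73486508,  0.22364327]), 'moment': array([0.02043562, 0.0214007 , 0.02708309]), 'grasp_force': 0.0, 'width': 0.0857564843909594}
```

View pics/t0.png

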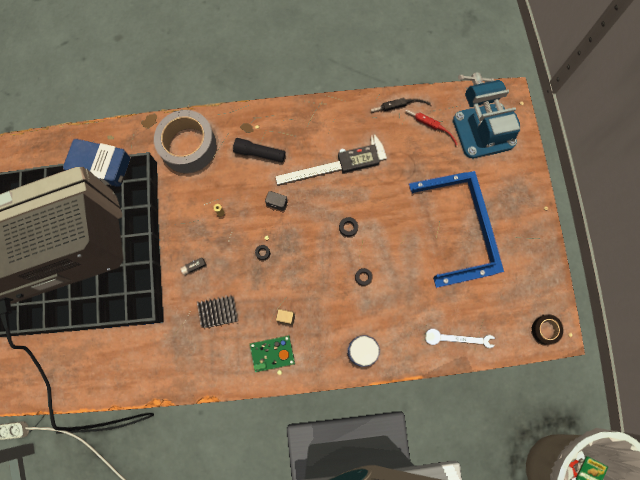

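View pics/s0.png

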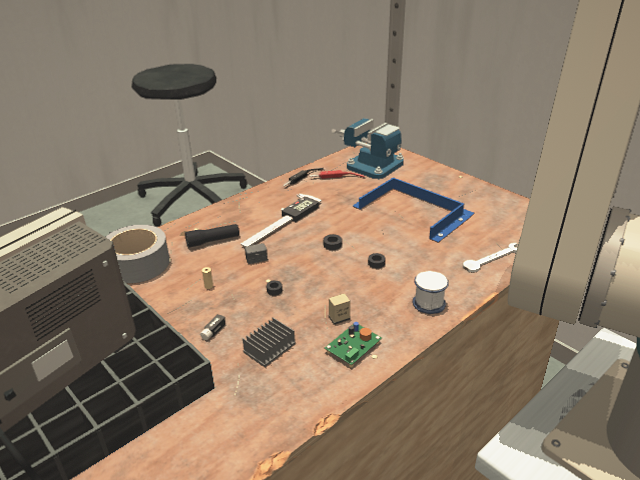

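The top view shows the rings near (348,227), (363,277) and (262,253), and the fence with its mouth facing left, running from (410,188) to (436,283). The clamp is near (276,201), the spacer (218,210), the adapter (193,266), the heatsink (217,312) and the relay (285,318). I'll enlarge the picture to read these more closely.

```bash
python3 - <<'E'
import cv2
im=cv2.imread("pics/t0.png")
cv2.imwrite("pics/c1.png",cv2.resize(im[160:300,240:510],None,fx=2.9,fy=2.9,interpolation=cv2.INTER_CUBIC))
E
```

```text
(no output)
```

View pics/c1.png

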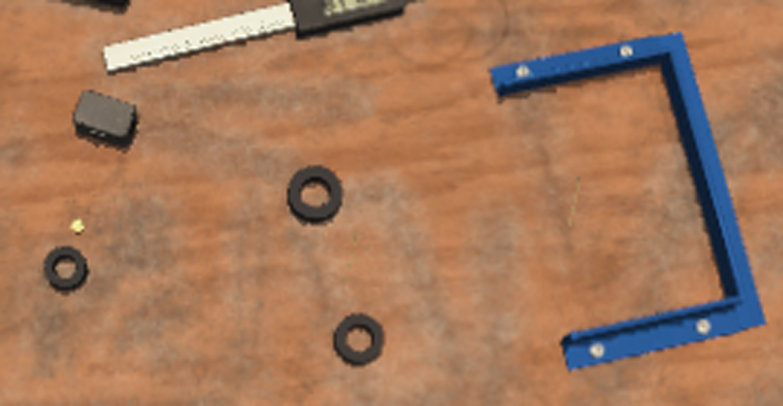

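The crop shows the large ring at (315,194), the medium at (358,339) and the small at (66,268). The upper wall's inner foot runs from (502,97) to (668,60). The lower wall's inner top edge runs from (575,338) to (735,298).

```bash
python3 - <<'E'
from h import *
f=lambda x,y,z:w("top",240+x/2.9,160+y/2.9,z)[:2]
for n,x,y,z in [("L",315,194,.008),("M",358,339,.008),("S",66,268,.008),("upfreeInnerBot",502,97,0),("upbackInnerBot",668,60,0),("upfreetop",492,70,.025),("lowfreeInnerTop",575,338,.025),("lowbackInnertop",735,298,.025),("clampnear",133,147,0),("clampTopc",105,115,.023)]:
    print(n,f(x,y,z).round(4))
for n,u,v,z in [("relayTop",285,316,.037),("heats",217,312,.02),("att",193,266,.01),("spacer",218,208,.034)]: print(n,w("top",u,v,z)[:2].round(4))
for n,u,v in [("L",333,241),("M",376,260),("S",274,287)]: print("scene",n,w("scene",u,v,.008)[:2].round(4))
from scipy.spatial.transform import Rotation as R
print(R.from_rotvec(state()["ee_rot"]).as_matrix().round(3))
E
```

```text
L [ 0.5795 -0.0183]
M [ 0.4864 -0.0332]
S [0.5497 0.1394]
upfreeInnerBot [ 0.6321 -0.146 ]
upbackInnerBot [ 0.6459 -0.2587]
upfreetop [ 0.6427 -0.1368]
lowfreeInnerTop [ 0.4697 -0.1617]
lowbackInnertop [ 0.4826 -0.2648]
clampnear [0.6244 0.0913]
clampTopc [0.64   0.1059]
relayTop [0.4306 0.1095]
heats [0.4512 0.2266]
att [0.5382 0.2655]
spacer [0.6328 0.2096]
scene L [ 0.5794 -0.018 ]
scene M [ 0.4864 -0.0308]
scene S [0.5496 0.1418]
[[ 0.91   0.415 -0.001]
 [ 0.415 -0.91   0.002]
 [ 0.    -0.002 -1.   ]]
```

```bash
cat >> h.py <<'E'
from scipy.spatial.transform import Rotation as Rot
O=np.array([.552,-.152]); EX=np.array([.9925,.122]); EY=np.array([-.122,.9925])
def fr(p): p=np.array(p)[:2]-O; return (np.array([p@EX,p@EY])*1000).round(1)
def where():
    s=state();M=Rot.from_rotvec(s["ee_rot"]).as_matrix()
    a=np.arctan2(M[1,0],M[0,0]);print("t",round(s["time_s"],2),"fence",fr(s["tool_pos"]),"z",round(s["tool_pos"][2]*1000,1),"roll needed",round(a-np.arctan2(EY[1],EY[0]),3),"w",s["width"],"F",s["ft_force"].round(1),"tilt",M[2].round(3))
    return s,M
E
python3 -m jog '{"delta_pos":[[45,-36,0],[90,-72,0],[135,-109,0],[180,-145,0],[225,-181,0],[270,-217,0],[315,-254,0],[360,-290,0]],"roll":[-0.16,-0.32,-0.48,-0.64,-0.8,-0.96,-1.12,-1.266]}' 21
python3 - <<'E'
from h import *
where()
for n,p in dict(L=(.5795,-.0183),M=(.4864,-.0332),S=(.5497,.1394)).items(): print(n,fr(p))
E
```

```text
time_s: 1.1
tool_pos: [0.4668, -0.1536, 0.4044]
ee_rot: [-2.075, -2.359, 0.0]
ft_force: [-0.3, -0.1, 0.3]
width: 0.0179
grasp_force: 0.0
t 1.1 fence [-84.7   8.8] z 404.4 roll needed 0.005 w 0.017868265028263514 F [-0.3 -0.1  0.3] tilt [ 0. -0. -1.]
L [ 43.6 129.3]
M [-50.6 125.9]
S [ 33.3 289.5]
```

```bash
python3 -m jog '{"delta_pos":[[45,31,20],[90,62,40],[135,93,60],[186,128,75],[186,128,130],[186,128,180],[186,128,215],[186,128,228]],"roll":[0.005,0.005,0.005,0.005,0.005,0.005,0.005,0.005]}'
python3 - <<'E'
from h import *
where()
im=snap("scene","pics/s1.png")
cv2.imwrite("pics/s1c.png",cv2.resize(im[150:350,220:480,::-1],None,fx=3,fy=3,interpolation=cv2.INTER_CUBIC))
E
```

```text
time_s: 2.1
tool_pos: [0.569, 0.045, 0.1739]
ee_rot: [-2.084, -2.345, 0.006]
ft_force: [-1.2, 0.3, -0.3]
width: 0.0179
grasp_force: 0.0
t 2.1 fence [ 40.9 193.4] z 173.9 roll needed -0.004 w 0.017874000544654836 F [-1.2  0.3 -0.3] tilt [ 0.001 -0.006 -1.   ]
```

View pics/s1c.png

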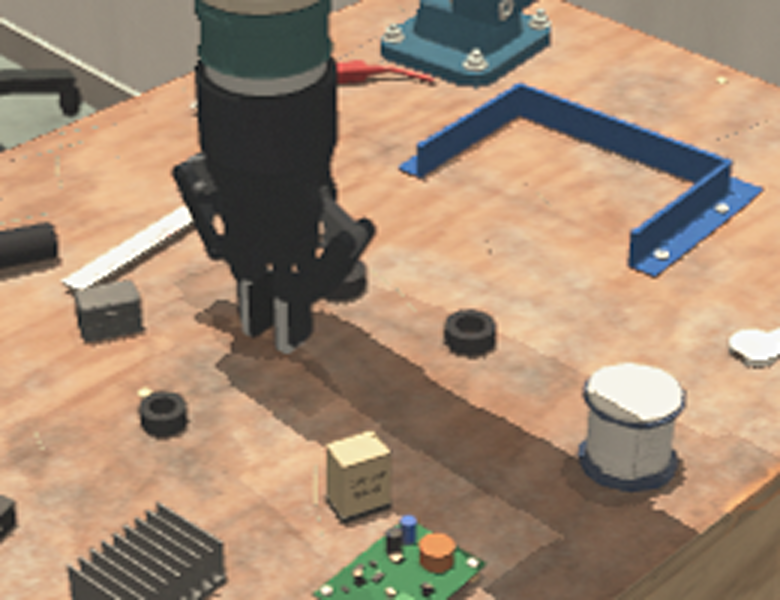

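The gripper stands just behind the large ring, fingers perpendicular to the push and clear of everything. Now I'll push.

```bash
python3 -m jog '{"delta_pos":[[-12,1,-1],[-24,1,-1],[-38,1,-1],[-53,1,-1],[-68,1,-1],[-84,1,-1],[-100,1,-1],[-116,1,-1]],"roll":[0,0,0,0,0,0,0,0]}'
python3 - <<'E'
from h import *
where()
im=snap("top","pics/t1.png")
cv2.imwrite("pics/t1c.png",cv2.resize(im[150:340,170:510,::-1],None,fx=2.3,fy=2.3,interpolation=cv2.INTER_CUBIC))
E
```

```text
time_s: 3.15
tool_pos: [0.5855, -0.0714, 0.1777]
ee_rot: [-2.087, -2.348, 0.0]
ft_force: [0.1, 0.3, 1.0]
width: 0.018
grasp_force: 0.4
t 3.15 fence [43.1 75.9] z 177.7 roll needed -0.004 w 0.018003300243205417 F [0.1 0.3 1. ] tilt [ 0. -0. -1.]
```

View pics/t1c.png

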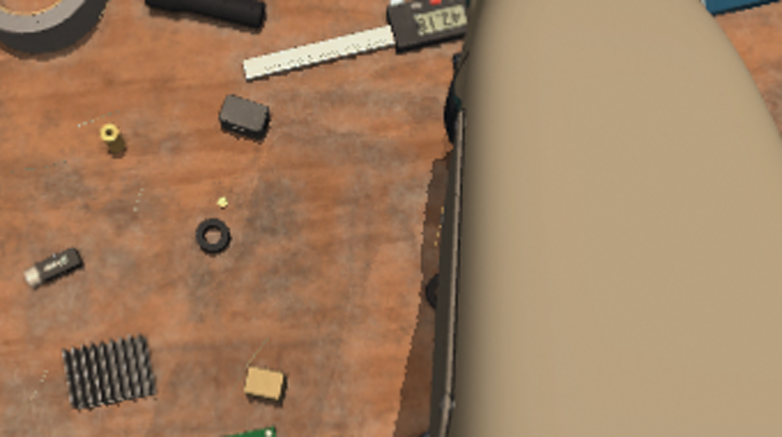

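The arm hides the fence from the top camera, but the 0.4 N pad force shows the ring is seated in the cradle. I'll keep pushing and check with the scene camera.

```bash
python3 -m jog '{"delta_pos":[[-16,0,0],[-32,0,0],[-48,0,0],[-64,0,0],[-80,0,0],[-96,0,0],[-111,0,0],[-122,0,0]],"roll":[0,0,0,0,0,0,0,0]}'
python3 - <<'E'
from h import *
where()
im=snap("scene","pics/s2.png")
cv2.imwrite("pics/s2c.png",cv2.resize(im[150:310,280:500,::-1],None,fx=3.5,fy=3.5,interpolation=cv2.INTER_CUBIC))
E
```

```text
time_s: 4.2
tool_pos: [0.5999, -0.1925, 0.1777]
ee_rot: [2.087, 2.348, 0.0]
ft_force: [-0.2, -0.4, -0.2]
width: 0.0179
grasp_force: 0.2
t 4.2 fence [ 42.6 -46. ] z 177.7 roll needed -0.005 w 0.017875126093636118 F [-0.2 -0.4 -0.2] tilt [-0.  0. -1.]
```

View pics/s2c.png

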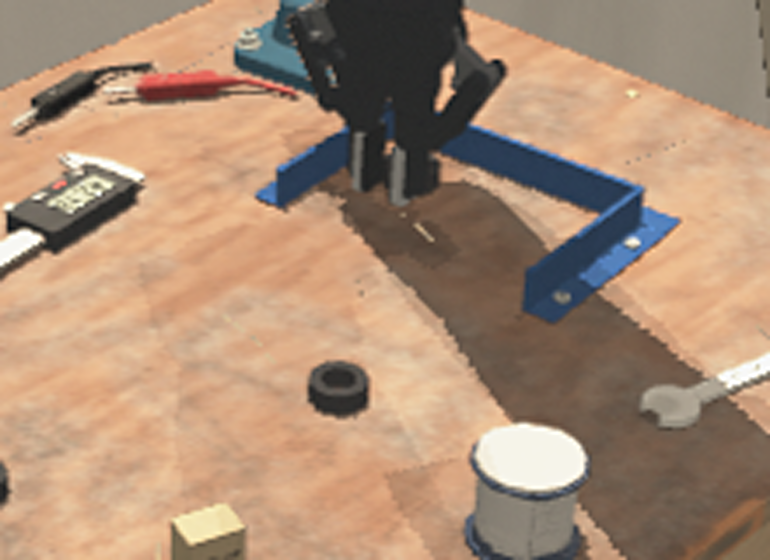

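The large ring is inside the fence, hidden behind the fingers. I'll back off, lift, and move behind the medium ring.

```bash
python3 -m jog '{"delta_pos":[[15,0,0],[30,0,-30],[50,-8,-60],[95,-30,-60],[140,-55,-60],[190,-80,-60],[225,-94,-55],[236,-94,-30]],"roll":[0.004,0.004,0.004,0.004,0.004,0.004,0.004,0.004]}'
python3 -m jog '{"delta_pos":[[0,0,15],[0,0,30],[-12,0,30],[-26,1,30],[-41,2,30],[-57,3,30],[-73,4,30],[-89,5,30]],"roll":[0,0,0,0,0,0,0,0]}'
python3 - <<'E'
from h import *
where()
E
```

```text
time_s: 5.25
tool_pos: [0.4768, 0.0348, 0.2085]
ee_rot: [2.086, 2.348, 0.002]
ft_force: [1.0, -0.7, 0.1]
width: 0.0178
grasp_force: 0.0
time_s: 6.25
tool_pos: [0.494, -0.0572, 0.1779]
ee_rot: [2.092, 2.344, 0.0]
ft_force: [-0.6, 0.5, 0.9]
width: 0.018
grasp_force: 0.3
t 6.25 fence [-46.  101.2] z 177.9 roll needed -0.009 w 0.017967075488309458 F [-0.6  0.5  0.9] tilt [ 0.  0. -1.]
```

```bash
python3 -m jog '{"delta_pos":[[-16,1,0],[-32,1,0],[-48,2,0],[-64,3,0],[-80,4,0],[-96,5,0],[-112,6,0],[-126,6,0]],"roll":[0.004,0.008,0.008,0.008,0.008,0.008,0.008,0.008]}'
python3 -m jog '{"delta_pos":[[-12,0,0],[-20,0,0],[-20,0,0],[-5,0,0],[10,0,0],[15,0,-30],[25,5,-60]],"roll":[0,0,0,0,0,0,0]}'
python3 - <<'E'
from h import *
where()
im=snap("scene","pics/s3.png")
cv2.imwrite("pics/s3c.png",cv2.resize(im[150:310,250:500,::-1],None,fx=3.2,fy=3.2,interpolation=cv2.INTER_CUBIC))
E
```

```text
time_s: 7.25
tool_pos: [0.5143, -0.1816, 0.1777]
ee_rot: [2.101, 2.336, 0.0]
ft_force: [0.0, 0.8, 0.6]
width: 0.018
grasp_force: 0.2
time_s: 8.12
tool_pos: [0.5153, -0.1531, 0.2377]
ee_rot: [-2.098, -2.335, 0.001]
ft_force: [0.4, -0.3, 0.1]
width: 0.0177
grasp_force: 0.0
t 8.12 fence [-36.5   3.4] z 237.7 roll needed -0.015 w 0.01766126011733767 F [ 0.4 -0.3  0.1] tilt [ 0.001 -0.002 -1.   ]
```

View pics/s3c.png

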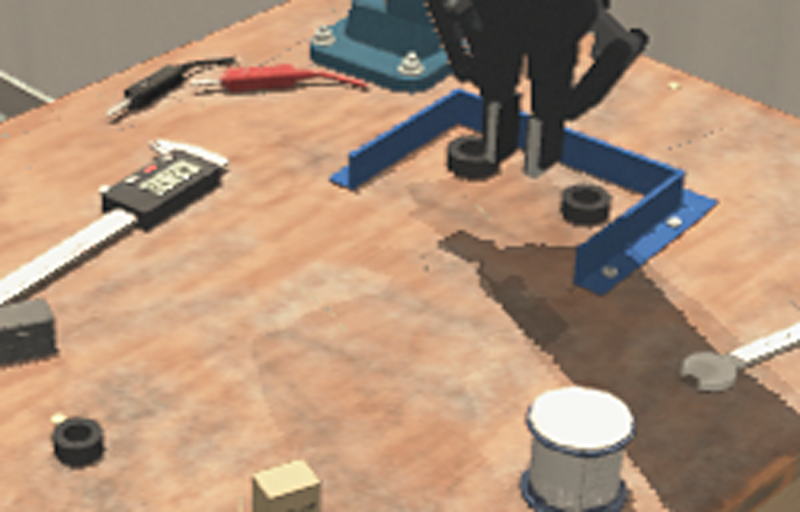

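Both rings are in the fence, large at crop (470,157) and medium at (585,204). I'll move behind the small ring.

```bash
python3 -m jog '{"delta_pos":[[35,8,0],[80,17,0],[128,27,0],[176,37,0],[224,47,0],[272,57,0],[318,66,0],[341,71,10]],"roll":[-0.015,-0.015,-0.015,-0.015,-0.015,-0.015,-0.015,-0.015]}'
python3 -m jog '{"delta_pos":[[0,0,25],[0,0,45],[0,0,50],[0,0,50]],"roll":[0,0,0,0]}'
python3 - <<'E'
from h import *
where()
E
```

```text
time_s: 9.18
tool_pos: [0.5502, 0.1951, 0.2283]
ee_rot: [2.078, 2.355, 0.003]
ft_force: [0.5, 0.2, -0.7]
width: 0.018
grasp_force: 0.0
time_s: 9.68
tool_pos: [0.5502, 0.192, 0.1776]
ee_rot: [-2.082, -2.352, 0.001]
ft_force: [0.0, 0.1, 0.4]
width: 0.0179
grasp_force: 0.0
t 9.68 fence [ 40.2 341.6] z 177.6 roll needed -0.001 w 0.017862833709826005 F [0.  0.1 0.4] tilt [ 0.    -0.001 -1.   ]
```

```bash
python3 -m jog '{"delta_pos":[[-8,-5,0],[-18,-7,0],[-30,-7,0],[-44,-8,0],[-59,-9,0],[-75,-11,0],[-91,-12,0],[-107,-14,0]],"roll":[0,0,0,0,0,0,0,0]}'
python3 -m jog '{"delta_pos":[[-16,-2,0],[-32,-3,0],[-48,-5,0],[-64,-6,0],[-80,-8,0],[-96,-9,0],[-112,-11,0],[-128,-12,0]],"roll":[0,0,0,0,0,0,0,0]}'
python3 - <<'E'
from h import *
where()
im=snap("scene","pics/s4.png")
cv2.imwrite("pics/s4c.png",cv2.resize(im[150:310,250:500,::-1],None,fx=3.2,fy=3.2,interpolation=cv2.INTER_CUBIC))
E
```

```text
time_s: 10.68
tool_pos: [0.55, 0.0824, 0.1777]
ee_rot: [2.083, 2.351, 0.0]
ft_force: [-0.8, 0.8, -1.0]
width: 0.0179
grasp_force: 0.3
time_s: 11.68
tool_pos: [0.5533, -0.0459, 0.1777]
ee_rot: [-2.083, -2.352, 0.0]
ft_force: [0.8, 0.8, -0.5]
width: 0.0178
grasp_force: 0.2
t 11.68 fence [ 14.3 105.1] z 177.7 roll needed -0.001 w 0.01784993231668245 F [ 0.8  0.8 -0.5] tilt [ 0. -0. -1.]
```

View pics/s4c.png

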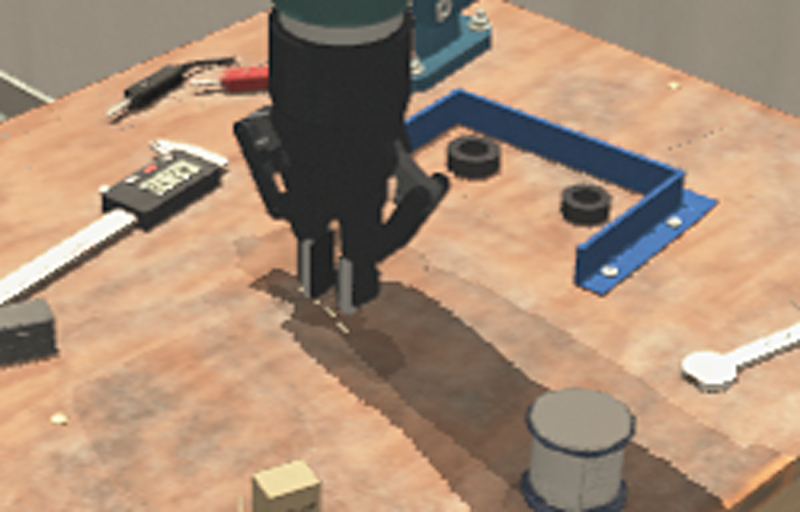

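The small ring has left its place and is ahead of the fingers. I'll finish the push, then back off and lift.

```bash
python3 -m jog '{"delta_pos":[[-16,-2,0],[-32,-4,0],[-48,-6,0],[-64,-8,0],[-80,-10,0],[-96,-12,0],[-112,-14,0],[-123,-14,0]],"roll":[0,0,0,0,0,0,0,0]}'
python3 -m jog '{"delta_pos":[[0,0,0],[12,0,0],[30,0,0],[60,0,-30],[110,0,-60],[160,0,-90],[210,0,-120],[260,0,-150]],"roll":[0,0,0,0,0,0,0,0]}'
python3 - <<'E'
from h import *
where()
im=snap("scene","pics/s5.png")
cv2.imwrite("pics/s5c.png",cv2.resize(im[150:310,250:500,::-1],None,fx=3.2,fy=3.2,interpolation=cv2.INTER_CUBIC))
E
```

```text
time_s: 12.72
tool_pos: [0.5543, -0.1698, 0.1777]
ee_rot: [2.084, 2.351, 0.0]
ft_force: [-0.6, 0.7, -0.2]
width: 0.018
grasp_force: 0.1
time_s: 13.72
tool_pos: [0.5213, 0.0924, 0.3285]
ee_rot: [-2.081, -2.353, -0.0]
ft_force: [1.0, 0.1, -0.2]
width: 0.018
grasp_force: 0.0
t 13.72 fence [ -0.6 246.4] z 328.5 roll needed 0.0 w 0.01797212501180182 F [ 1.   0.1 -0.2] tilt [ 0. -0. -1.]
```

View pics/s5c.png

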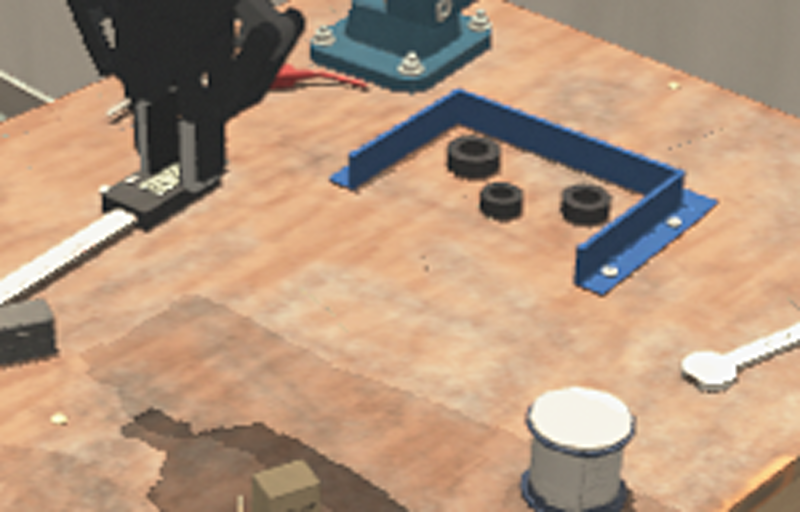

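The small ring is at crop (501,200), the large at (473,156) and the medium at (585,203). All three lie flat inside the fence. I'll check the positions by calibration, then hand in.

```bash
python3 - <<'E'
from h import *
ok=1
for n,x,y,r in [("S",501,200,13),("L",473,156,17),("M",585,203,15)]:
    p=fr(w("scene",250+x/3.2,150+y/3.2,.007)); print(n,p); ok&= p[1]<-r-8 and abs(p[0])<80-r and p[1]>-110+r-4
if ok: print(sign_off())
E
```

```text
S [ -3.5 -36.5]
L [ 39.4 -70. ]
M [-44.5 -65. ]
the job is handed in; nothing more can be done
None
```

All three rings were swept into the fence and lie flat, with their outer edges at least 23 mm inside the mouth line by camera measurement. I handed the job in at about 14 s; it returned no verdict.

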